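# Set a stone mill's fineness knob and lock it

### The job

Turn the big black fineness knob on top of the stone mill clockwise until its pointer nose lines up with the one long mark on the scale plate. Then turn the steel lock ring above it clockwise by its bar until it is firmly finger-tight, about 0.5 N m, without forcing it. Let go with the pointer still on the long mark, and leave the other things on the table where they stand.

Things in the scene. Friction and masses are not known exactly. Their poses are not given: they have to be found in the camera images.
- mill: The stone mill, fixed on the table: white motor housing 205 x 190 mm, on it a round steel head 172 mm wide with its flat top 163 mm up. Origin: centre of the underside, z up. On its vertical axis, from below: scale plate, black knob, thin washer, lock ring. Its front, with the spout, is its -x; the hopper (100 mm wide, 184 mm high) stands 142 mm behind the axis, at +x.
- grind_knob (a joint): Angle of the black fineness knob in rad, growing clockwise seen from above; end stops at 0 and 3.49, pointer on the long mark at 3.14. It turns about the mill's vertical axis with 0.12 N m of friction and stays where it is left; turning the ring does not drag it along.
- pointer_tip (a point): The tip of the pointer nose, 37 mm from the mill's axis and 168 mm above the table, at the foot of the black knob.
- long_mark (a point): The inner end of the one long mark (17 mm, the others are 8 mm and stand every 20 degrees) engraved on the light metal scale plate around the knob: 37 mm from the mill's axis, at the mill's side, 100 degrees counterclockwise from its +x seen from above, 163.5 mm above the table.
- knob_mid (a point): On the mill's axis at half the height of the black fluted knob, 177.5 mm above the table. The knob is 56 mm in diameter and 25 mm high (165 to 190 mm above the table), with a 62 mm skirt on its lowest 6 mm, from which the pointer nose sticks out. A grip across it is 56 mm wide, any way round.
- lock_ring: Steel lock ring, loose at the start; origin: centre of its underside, x along its bar. Turned clockwise it goes down 2.8 mm per rad, almost free for 0.2 to 1.6 rad (varies), then meets the washer; the torque climbs from 0 by about 1.5 N m per rad. Tight from 0.35 N m; over 0.9 the thread is damaged. It stays tight when let go. Stopped after quick steps over 0.05 rad, the torque felt may sink to 0.
- ring_bar (a point): Centre of the bar grip on the lock ring, on the mill's axis, 21 mm above the ring's underside (215 to 218 mm above the table at the start). The bar is 48 mm long, 9 mm thick and 18 mm high, so its top is 224 to 227 mm up; it stands on the knurled ring, 44 mm in diameter and 12 mm high, whose underside lies 194 to 197 mm above the table.
- flour_bowl: Steel bowl, 110 mm in diameter and 45 mm high, in front of the mill under its spout. Origin: centre of its underside.
- tumbler: Glass tumbler, 70 mm in diameter and 115 mm high, beside the mill. Origin: centre of its underside.
- silicone_lid: Hard grey silicone lid lying flat, 120 mm in diameter, 24 mm high at its grip, on the mill's other side. Origin: centre of its underside.
- spice_jar: Amber glass jar with a steel cap, 56 mm in diameter and 95 mm high. Origin: centre of its underside.
- tiffin: Two-tier round steel tiffin with side latches and a bow handle, 131 mm in diameter and 168 mm high. Origin: centre of its underside.
- snack_box: Pink plastic snack box, 121 x 161 mm and 65 mm high. Origin: centre of its underside.
- serving_spoon: Steel spoon lying flat. Origin: on its handle's underside.

How it is judged:
On the way, in this order (a step that is already met when the one before it is completed fails the run):
1. the knob's pointer stands on the long mark (within 0.1 rad) while the lock ring is still loose (value of joint grind_knob between 3.04 and 3.24 rad and contact force between lock_ring and mill below 10 N), for 0.3 s.
2. the lock ring is turned tight (0.35 N m, 40 N on its seat) with the pointer still on the mark (value of joint grind_knob between 3.04 and 3.24 rad and contact force between lock_ring and mill above 40 N), for 0.3 s.
At the end, for the whole second after the job is handed in: The pointer stands within 0.1 rad (6 degrees) of the long mark, the lock ring sits tight on the mill (at least 40 N on its seat, which is 0.35 N m of tightening), both at rest and let go (all of step 2 and angular speed of lock_ring below 0.1 rad/s and velocity of joint grind_knob between -0.05 and 0.05 rad/s); the robot touches nothing.
It fails at once if the lock ring forced: more than 110 N on its seat (0.9 N m of tightening) (contact force between lock_ring and mill above 110 N).
It fails at once if another thing on the table shifted by more than 20 mm (distance of any of flour_bowl, tumbler, silicone_lid, spice_jar, tiffin, snack_box, serving_spoon from where it was at the start of the episode above 0.02 m).
It also fails if it takes over 64 s, if anything falls off the work surface, if the arm or the gripper's body presses on something with over 40 N, if the wrist force passes 120 N, or if a joint passes its speed limit or range.

### The arm

A 7-joint arm with a two-finger parallel gripper is mounted at the origin on the work surface. World frame = base frame: x ahead of the robot, y to its left, z up, the work surface at z = 0. Lengths are in m, angles in rad, forces in N, time in s.
With the tool pointing down it reaches from about 0.4 to 0.875 m from the base axis. Payload 19.3 kg.
Tool frame: the origin (TCP) lies between the finger pads; the fingertips stand 17 mm ahead of it and the grasp point (between the pads) lies 2 mm behind it; z points along the fingers, x is the direction in which the jaws open and shut, and the axes are right-handed (so a half turn about z gives the same grasp; the last joint's range is limited). The gripper opens to 85 mm and grips with 20 to 120 N. Pads are 22 mm wide; open, the fingers measure 114 mm over their backs; the gripper's body (76 mm by 85 mm) begins 54 mm behind the grasp point. The pads swing forward as they close: fully open they stand 13 mm farther back than shut.
Start: joints at [-1.384, 0.521, -0.036, 1.599, 0.021, 1.021, -0.113], TCP at [0.159, 0.604, 0.248] pointing down, gripper open.
Joint ranges: [-2.91, 2.91], [-0.3, 2.13], [-1.5, 1.42], [0.17, 2.43], [-1.26, 4.41], [0.16, 1.93], [-2.52, 2.52]. Speed limits (rad/s): [1.89, 1.89, 2.39, 2.39, 3.01, 3.01, 3.01].

### API

Orientations are given as [roll, pitch, yaw] about the fixed x, y, z axes, in that order (R = Rz(yaw) Ry(pitch) Rx(roll)).
In Python, from workcell import bot gives the robot as it stands. The module is installed in compiled form; this text tells all that it offers.
- The arm moves only by the tool arm_command, never from a script. Its argument "targets" is a list of rows, each a list of 6 numbers: the shift along the tool's x, y, z in mm, then the turn, a rotation vector about the tool's x, y, z in degrees. In form: [[x, y, z, wx, wy, wz], ...]. A call has 1 to 8 rows; each row shifts and turns the pose as measured when the row begins, along the tool's axes as they then stand; what a row does not reach is not made up. A row lasts 1/10 s, in which the tool goes at most 50 mm and 8.59 degrees, less where a joint would pass 70% of its speed; a pose out of reach is approached as far as the arm can. A call is refused whole if a number of a shift passes 50 or a number of a turn 8.59, either way. A call with a gripper value outside its range is refused whole. "grip" is the opening in per cent of the stroke, from 0 (shut) to 100 (fully open), set as the call begins (left out, the last holds). The fingers move at their own pace and stop on an object; "grip_force" is the grip in N (left out, the last holds). Time passes only in rows, so rows that do not move let the fingers close. It gives the time, the measured TCP pose, the force and the opening at its end, in the units of the state.
- bot.observe(): the state, without advancing time (a new reading comes with each control period).
- bot.grab_frame(name): name is "side" or "top"; returns a dict with "color" (420x560x3 uint8, red, green, blue), "depth" (420x560 float32, m along the optical axis (not along the pixel's ray), 0 where there is no reading), "fov_y" (degrees; the focal length in pixels is half the picture's height over the tangent of half this angle, whatever the lens; pixels are square), "cx", "cy" (the principal point, pixels), "R" (3x3) and "t" (3): a world point X has camera coordinates R X + t. Camera axes: x right, y down, z forward; pixel columns grow to the right and rows downward; lengths in m; the calibration is good to about 2 mm. A picture is of the moment at which its call begins.
- bot.job_done(): hands the job in, once; it reports no verdict.
The state is a dict: "clock": time; "qpos": joint angles; "qd": joint speeds; "joint_efforts": joint torques, N m; "position": TCP position; "tool_rot": TCP orientation; "force": force on the tool from outside, world axes, zero at the start; "moment": the same for the moment, N m; "grip_width": finger opening in m.
Only numpy, scipy, OpenCV 4.12 (cv2) and the standard library are available. Lean on these libraries where they do the work, as an engineer would, in place of code of your own. Each camera call takes 0.05 s, during which the arm holds its last target. There are 200 camera calls.

## Working session

There is one attempt and no reset: what is moved stays moved. The work goes in short steps, Python scripts to look and compute and a tool call to move; the robot and the scene stay as the last step left them, time stands still between calls to the robot, and variables do not carry over. Pictures are saved under pics/ and viewed, about 8 in all and at most 12, crops included, and the job is handed in when it is done.

Besides the shell and the picture viewer there is one more tool, called after "Request:" as name([rows], argument=value, ...), one row to a line, values as JSON. arm_command: Moves the arm, as the interface text tells. Its arguments: {"type":"object","properties":{"targets":{"type":"array"},"grip":{"type":"number"},"grip_force":{"type":"number"}},"required":["targets"]}

```bash
mkdir -p pics
cat > h.py <<'E'
import numpy as np, cv2
from workcell import bot
def K(f): return 210/np.tan(np.radians(f["fov_y"])/2)
def pix(f,X):
    c=f["R"]@np.array(X)+f["t"]; return c[:2]/c[2]*K(f)+[f["cx"],f["cy"]]
def ray(f,u,v,z):
    d=f["R"].T@np.array([(u-f["cx"])/K(f),(v-f["cy"])/K(f),1]); o=-f["R"].T@f["t"]
    return o+d*(z-o[2])/d[2]
def save(f,n): cv2.imwrite("pics/"+n,cv2.cvtColor(f["color"],cv2.COLOR_RGB2BGR))
E
python3 - <<'E'
from h import *
s=bot.observe(); print({k:np.round(v,3) for k,v in s.items()})
a=bot.grab_frame("top");b=bot.grab_frame("side")
for f in(a,b): print(K(f),-f["R"].T@f["t"],f["R"][2])
im=np.hstack([a["color"],b["color"]])
save(a,"t0.png");save(b,"s0.png")
np.savez("f0.npz",t=a,s=b)
E
```

```text
{'clock': np.float64(0.0), 'qpos': array([-1.384,  0.522, -0.036,  1.6  ,  0.021,  1.021, -0.113]), 'qd': array([-0.001, -0.   , -0.001,  0.002, -0.001, -0.001,  0.002]), 'joint_efforts': array([-1.0000e-03, -9.2712e+01,  1.9800e+00, -3.6994e+01,  1.8000e-02,
        8.0000e-03, -0.0000e+00]), 'position': array([0.159, 0.604, 0.248]), 'tool_rot': array([3.142e+00, 1.000e-03, 1.314e+00]), 'force': array([ 0.314, -0.282,  0.047]), 'moment': array([-0.083, -0.01 ,  0.013]), 'grip_width': np.float64(0.086)}
434.68506927622497 [ 0.44544474 -0.0228415   1.27058722] [ 0.05075826  0.00413506 -0.99870241]
396.5367528369154 [ 0.38190654 -0.76094703  1.06354632] [ 0.11996598  0.62927021 -0.76787184]
```

View pics/t0.png

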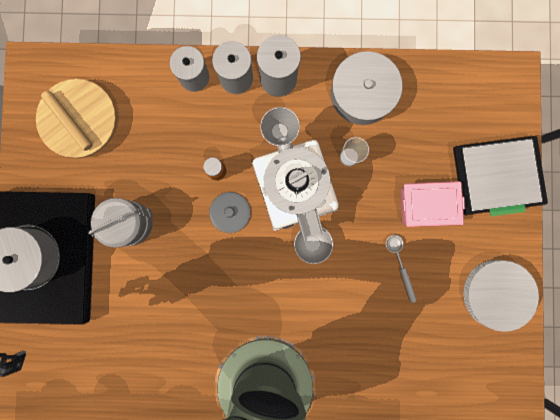

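View pics/s0.png

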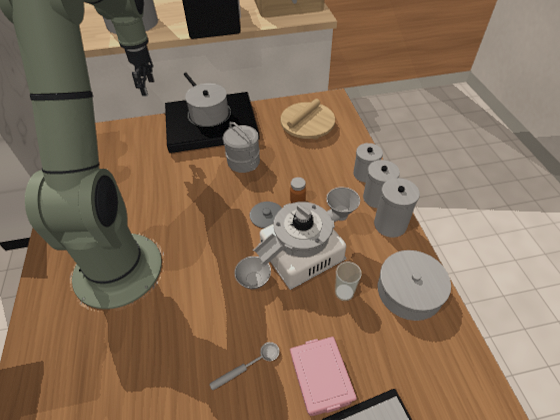

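The top view shows the mill's axis near (297,180), the hopper at (281,127) and the spout at (313,235). The gripper is off to the left. Next I'll zoom in on the knob.

Run:
```python
from h import *
d=np.load("f0.npz",allow_pickle=True);a=d["t"].item();b=d["s"].item()
ca=cv2.resize(a["color"][145:215,262:332],(400,400),interpolation=cv2.INTER_CUBIC)
cb=cv2.resize(b["color"][190:260,268:338],(400,400),interpolation=cv2.INTER_CUBIC)
cv2.imwrite("pics/z0.png",cv2.cvtColor(np.hstack([ca,cb]),cv2.COLOR_RGB2BGR))
print(ray(a,297,180,.19),ray(a,281,127,.184),ray(a,313,244,.045))
```

```text
[ 0.5746501  -0.07286265  0.19      ] [ 0.70910412 -0.03030325  0.184     ] [ 0.41217303 -0.12777968  0.045     ]
```

View pics/z0.png

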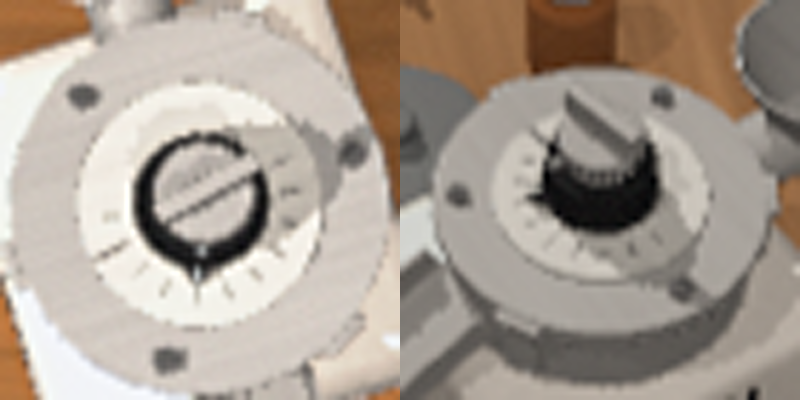

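The crop (5.71x) shows the plate centre near (201,205). The pointer nose points straight down, towards -x, at (198,270). The long mark is at lower left, around (110,252). The bar runs from (160,222) to (258,172). The knob needs about 60° clockwise. Next I'll fit the centre and the directions.

Run:
```python
from h import *
d=np.load("f0.npz",allow_pickle=True);a=d["t"].item();b=d["s"].item()
# plate rim: bright pixels; knob: dark component
for n,f,c in(("top",a,(297,180)),("side",b,(302,222))):
    g=cv2.cvtColor(f["color"],cv2.COLOR_RGB2GRAY); m=np.zeros_like(g); cv2.circle(m,c,24 if n=="top" else 20,255,-1)
    k=((g<60)&(m>0)).astype(np.uint8); cn=cv2.findContours(k,0,2)[0]; cn=max(cn,key=cv2.contourArea)
    x,y,w,h=cv2.boundingRect(cn); (u,v),r=cv2.minEnclosingCircle(cn)
    print(n,"knob bbox",x,y,w,h,"circ",u,v,r, ray(f,u,v,.18))
    hsv=cv2.cvtColor(f["color"],cv2.COLOR_RGB2HSV)
# radial rim of plate in upscaled top view: brightness drop along rays from the guess
g=cv2.cvtColor(a["color"],cv2.COLOR_RGB2GRAY).astype(np.float32)
c=np.array([297.2,180.9]);P=[]
for t in np.radians(np.arange(0,360,5)):
    r=np.arange(16,27,.25);q=c+np.c_[r*np.cos(t),r*np.sin(t)]
    p=cv2.remap(g,q[:,0].astype(np.float32)[None],q[:,1].astype(np.float32)[None],1)[0]
    e=np.diff(cv2.GaussianBlur(p[None],(0,0),2)[0]);i=e.argmin()
    if e[i]<-2:P.append(q[i])
P=np.array(P,np.float32);e=cv2.fitEllipse(P);print("plate",len(P),e,ray(a,*e[0],.1635))
C=ray(a,*e[0],.1635)[:2]
# project
for z in(.168,.19):print(z,pix(a,[*C,z]),pix(b,[*C,z]))
def W(cx,cy,z):return ray(a,262+cx/5.714-.41,145+cy/5.714-.41,z)[:2]
def ang(p,q):return np.degrees(np.arctan2(*(q-p)[::-1]))
print("long",ang(C,W(110,252,.1635)),"pointer",ang(C,W(198,270,.168)),"r",np.linalg.norm(C-W(198,270,.168)))
print("bar",ang(W(160,222,.225),W(258,172,.225)),(W(160,222,.225)+W(258,172,.225))/2)
print("hopper",ang(C,ray(a,281,127,.184)[:2]))
```

```text
top knob bbox 286 170 23 22 circ 296.8493957519531 180.03012084960938 11.334003448486328 [ 0.57576186 -0.07294748  0.18      ]
side knob bbox 291 215 22 16 circ 301.6674499511719 220.98326110839844 11.0859375 [ 0.5733802  -0.07900614  0.18      ]
plate 72 ((296.5098876953125, 180.49630737304688), (42.36829376220703, 43.29034423828125), 12.404091835021973) [ 0.57651779 -0.07285881  0.1635    ]
0.168 [296.5934433  180.28983828] [302.10865155 221.77338806]
0.19 [297.01189568 179.25582646] [302.3046183 216.9469102]
long 118.85727552987314 pointer 179.296453658987 r 0.029550509614492376
bar -61.72361310497465 [ 0.57279288 -0.07402988]
hopper 17.794808048898375
```

```bash
cat >> h.py <<'E'
from scipy.spatial.transform import Rotation as Ro
def go(x,y,z,yaw,n):
    "rows of equal world steps to the pose (yaw deg), tool down"
    s=bot.observe();R=Ro.from_euler("xyz",s["tool_rot"]);T=Ro.from_euler("ZX",[yaw,180],degrees=True)
    w=(R.inv()*T).as_rotvec(degrees=True);d=np.array([x,y,z])-s["position"]
    print("now",np.round(s["position"],4),np.round(np.degrees(s["tool_rot"]),2),"t",s["clock"],"F",np.round(s["force"],1),"M",np.round(s["moment"],2),"w",round(float(s["grip_width"]),4),"q7",s["qpos"][6].round(2))
    for i in range(n):print(np.round(np.r_[R.inv().apply(d)*1000/n,w/n],1).tolist()); R=R*Ro.from_rotvec(w/n,degrees=True)
E
python3 -c "
from h import *
go(.575,-.073,.285,28,20)"
```

```text
now [0.1587 0.6043 0.2478] [1.800e+02 5.000e-02 7.529e+01] t 0.1 F [-0.6 -0.1  0.7] M [ 0.   -0.09  0.03] w 0.0855 q7 -0.11
[-27.5, 28.7, -1.8, 0.0, 0.0, 2.4]
[-26.3, 29.8, -1.8, 0.0, 0.0, 2.4]
[-25.0, 30.9, -1.8, 0.0, 0.0, 2.4]
[-23.7, 31.9, -1.8, 0.0, 0.0, 2.4]
[-22.4, 32.9, -1.8, 0.0, 0.0, 2.4]
[-21.0, 33.8, -1.8, 0.0, 0.0, 2.4]
[-19.6, 34.6, -1.8, 0.0, 0.0, 2.4]
[-18.1, 35.4, -1.8, 0.0, 0.0, 2.4]
[-16.7, 36.1, -1.8, 0.0, 0.0, 2.4]
[-15.2, 36.7, -1.8, 0.0, 0.0, 2.4]
[-13.6, 37.3, -1.8, 0.0, 0.0, 2.4]
[-12.1, 37.9, -1.9, 0.0, 0.0, 2.4]
[-10.5, 38.3, -1.9, 0.0, 0.0, 2.4]
[-8.9, 38.7, -1.9, 0.0, 0.0, 2.4]
[-7.3, 39.1, -1.9, 0.0, 0.0, 2.4]
[-5.7, 39.3, -1.9, 0.0, 0.0, 2.4]
[-4.1, 39.5, -1.9, 0.0, 0.0, 2.4]
[-2.4, 39.7, -1.9, 0.0, 0.0, 2.4]
[-0.8, 39.7, -1.9, 0.0, 0.0, 2.4]
[0.8, 39.7, -1.9, 0.0, 0.0, 2.4]
```

Request:
arm_command([
  [-27.5, 28.7, -2, 0, 0, 2.4],
  [-26, 30, -2, 0, 0, 2.4],
  [-25, 31, -2, 0, 0, 2.4],
  [-24, 32, -2, 0, 0, 2.4],
  [-22, 33, -2, 0, 0, 2.4],
  [-21, 34, -2, 0, 0, 2.4],
  [-20, 35, -2, 0, 0, 2.4],
  [-18, 35, -2, 0, 0, 2.4],
], grip=100, grip_force=60)

```text
clock: 0.9
position: [0.3256, 0.3246, 0.2614]
tool_rot: [-3.141, 0.005, 0.974]
force: [1.1, 0.6, 1.0]
grip_width: 0.0853
```

Request:
arm_command([
  [-17, 36, -2, 0, 0, 2.4],
  [-15, 37, -2, 0, 0, 2.4],
  [-14, 37, -2, 0, 0, 2.4],
  [-12, 38, -2, 0, 0, 2.4],
  [-10, 38, -2, 0, 0, 2.4],
  [-9, 39, -2, 0, 0, 2.4],
  [-7, 39, -2, 0, 0, 2.4],
  [-6, 39, -2, 0, 0, 2.4],
])

```text
clock: 1.7
position: [0.4909, 0.0384, 0.2785]
tool_rot: [3.141, 0.005, 0.626]
force: [0.4, 0.6, 0.6]
grip_width: 0.0852
```

```bash
python3 -c "
from h import *
go(.575,-.073,.285,28,7)"
```

```text
now [0.4909 0.0384 0.2785] [179.99   0.28  35.85] t 1.7 F [0.4 0.6 0.6] M [ 0.09 -0.05  0.02] w 0.0852 q7 0.56
[0.4, 19.9, -0.9, 0.0, 0.0, 1.1]
[0.8, 19.9, -0.9, 0.0, 0.0, 1.1]
[1.2, 19.9, -0.9, 0.0, 0.0, 1.1]
[1.6, 19.9, -0.9, 0.0, 0.0, 1.1]
[2.0, 19.8, -0.9, 0.0, 0.0, 1.1]
[2.4, 19.8, -0.9, 0.0, 0.0, 1.1]
[2.7, 19.7, -0.9, 0.0, 0.0, 1.1]
```

Request:
arm_command([
  [0.5, 20, -1, 0, 0, 1.1],
  [1, 20, -1, 0, 0, 1.1],
  [1, 20, -1, 0, 0, 1.1],
  [1.5, 20, -1, 0, 0, 1.1],
  [2, 20, -1, 0, 0, 1.1],
  [2, 20, -1, 0, 0, 1.1],
  [3, 20, -1, 0, 0, 1.1],
])

```text
clock: 2.4
position: [0.5776, -0.0829, 0.2845]
tool_rot: [3.141, 0.008, 0.48]
force: [1.2, 0.2, -0.7]
grip_width: 0.0852
```

Run:
```python
from h import *
go(.575,-.073,.187,28,6)
b=bot.grab_frame("side")
cb=cv2.resize(b["color"][150:270,242:402],(800,600),interpolation=cv2.INTER_CUBIC)
cv2.imwrite("pics/z1.png",cv2.cvtColor(cb,cv2.COLOR_RGB2BGR))
```

```text
now [ 0.5776 -0.0829  0.2845] [179.97   0.44  27.52] t 2.4 F [ 1.2  0.2 -0.7] M [0.06 0.01 0.05] w 0.0852 q7 0.71
[0.5, -1.7, 16.3, 0.0, 0.1, -0.1]
[0.5, -1.7, 16.3, 0.0, 0.1, -0.1]
[0.5, -1.7, 16.3, 0.0, 0.1, -0.1]
[0.5, -1.7, 16.3, 0.0, 0.1, -0.1]
[0.4, -1.7, 16.3, 0.0, 0.1, -0.1]
[0.4, -1.7, 16.3, 0.0, 0.1, -0.1]
```

View pics/z1.png

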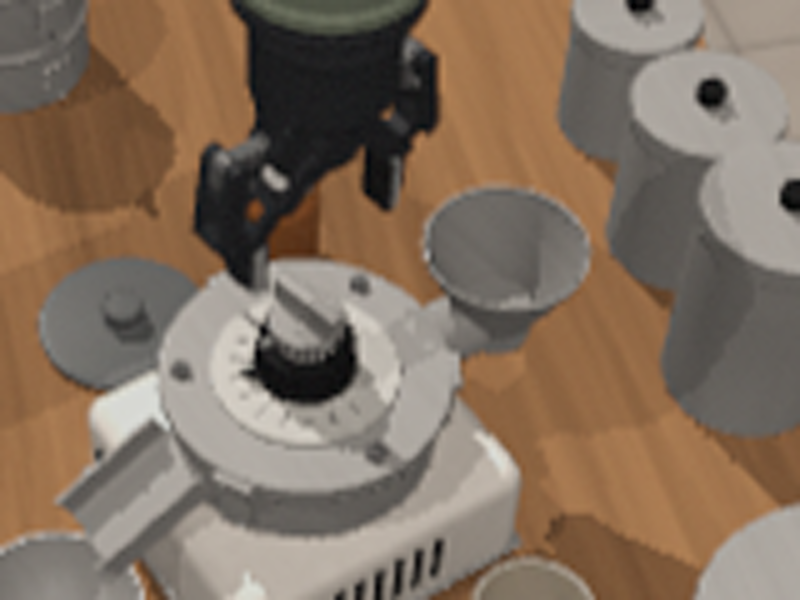

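The open fingers hang above the mill, with tips at about (250,280) and (385,200), and nothing is in the way below. I'll centre the tool and go down.

Request:
arm_command([
  [3, -10, 0, 0, 0.4, 0],
  [0, 0, 16, 0, 0, 0],
  [0, 0, 20, 0, 0, 0],
  [0, 0, 20, 0, 0, 0],
  [0, 0, 16, 0, 0, 0],
])

```text
clock: 2.95
position: [0.5768, -0.0729, 0.2111]
tool_rot: [3.139, -0.002, 0.477]
force: [-0.2, 0.1, -0.6]
grip_width: 0.0849
```

```bash
python3 -c "
from h import *
go(.575,-.073,.187,28,2)"
```

```text
now [ 0.5768 -0.0729  0.2111] [ 1.7986e+02 -1.3000e-01  2.7350e+01] t 2.95 F [-0.2  0.1 -0.6] M [0.01 0.04 0.05] w 0.0849 q7 0.73
[-0.8, -0.4, 12.0, 0.1, -0.1, -0.3]
[-0.8, -0.4, 12.1, 0.1, -0.1, -0.3]
```

Request:
arm_command([
  [-1, 0, 12, 0, 0, 0],
  [-1, 0, 11, 0, 0, 0],
  [0, 0, 0, 0, 0, 0],
])

```text
clock: 3.25
position: [0.5734, -0.0717, 0.1851]
tool_rot: [3.141, -0.0, 0.479]
force: [-0.2, -0.2, -0.2]
grip_width: 0.0855
```

Request:
arm_command([
  [0, 0, 0, 0, 0, 0],
  [0, 0, 0, 0, 0, 0],
  [0, 0, 0, 0, 0, 0],
  [0, 0, 0, 0, 0, 0],
  [0, 0, 0, 0, 0, 0],
], grip=0, grip_force=40)

```text
clock: 3.75
position: [0.576, -0.0704, 0.1874]
tool_rot: [3.139, -0.006, 0.481]
force: [2.8, -1.3, -12.9]
grip_width: 0.0543
```

```bash
python3 -c "
from h import *
go(.575,-.073,.187,28-61,8)"
```

```text
now [ 0.576  -0.0704  0.1874] [179.86  -0.34  27.55] t 3.75 F [  2.8  -1.3 -12.9] M [-0.24 -0.61 -0.02] w 0.0543 q7 0.74
[-0.3, 0.2, 0.0, -0.0, -0.0, 7.6]
[-0.2, 0.3, 0.0, -0.0, -0.0, 7.6]
[-0.2, 0.3, 0.0, -0.0, -0.0, 7.6]
[-0.2, 0.3, 0.0, -0.0, -0.0, 7.6]
[-0.1, 0.3, 0.1, -0.0, -0.0, 7.6]
[-0.1, 0.3, 0.1, -0.0, -0.0, 7.6]
[-0.0, 0.4, 0.1, -0.0, -0.0, 7.6]
[0.0, 0.3, 0.1, -0.0, -0.0, 7.6]
```

Request:
arm_command([
  [0, 0, 0, 0, 0, 5],
  [0, 0, 0, 0, 0, 5],
  [0, 0, 0, 0, 0, 5],
  [0, 0, 0, 0, 0, 5],
  [0, 0, 0, 0, 0, 5],
  [0, 0, 0, 0, 0, 5],
  [0, 0, 0, 0, 0, 5],
  [0, 0, 0, 0, 0, 5],
])

```text
clock: 4.55
position: [0.5783, -0.0701, 0.1874]
tool_rot: [-3.139, -0.011, -0.242]
force: [6.4, -1.6, -13.2]
grip_width: 0.0539
```

Run:
```python
from h import *
go(.576,-.0704,.1874,28-61,2)
b=bot.grab_frame("side")
cb=cv2.resize(b["color"][190:250,262:342],(800,600),interpolation=cv2.INTER_CUBIC)
C=[.576,-.0715]
for d in range(100,190,10):
    t=np.radians(d);print(d,((pix(b,[C[0]+.037*np.cos(t),C[1]+.037*np.sin(t),.168])+.5-[262,190])*10).round())
cv2.imwrite("pics/z2.png",cv2.cvtColor(cb,cv2.COLOR_RGB2BGR))
```

```text
now [ 0.5783 -0.0701  0.1874] [-179.85   -0.62  -13.84] t 4.55 F [  6.4  -1.6 -13.2] M [-0.3  -0.9   0.24] w 0.0539 q7 0.15
[-1.1, 0.4, -0.0, -0.1, -0.3, 9.6]
[-1.0, 0.6, -0.0, -0.1, -0.3, 9.6]
100 [352. 229.]
110 [333. 237.]
120 [316. 247.]
130 [301. 260.]
140 [289. 274.]
150 [281. 290.]
160 [276. 307.]
170 [275. 324.]
180 [278. 342.]
```

View pics/z2.png

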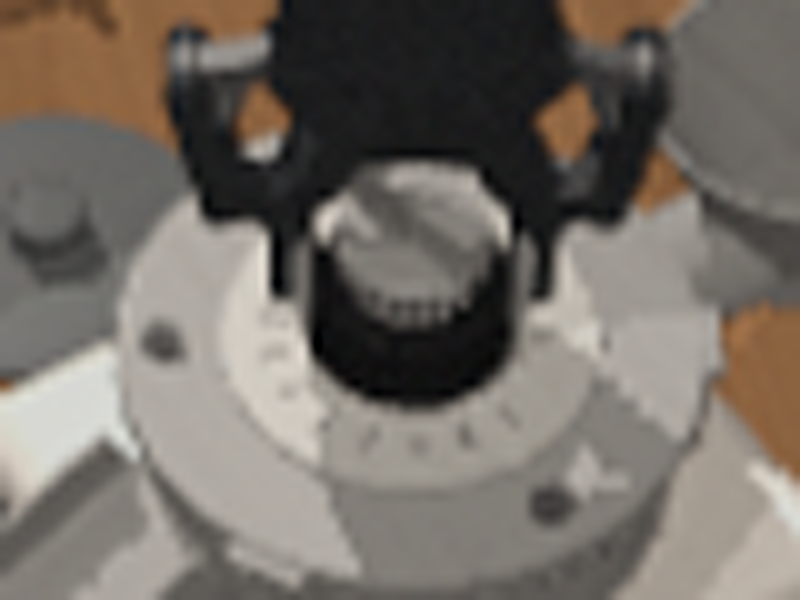

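Gripper is on the knob. The pointer has left its old place and is now behind the left finger, and the tool has turned 41° with it. I'll do the remaining 20°, let go and look.

Request:
arm_command([
  [-0.5, 0, 0, 0, 0, 5],
  [-0.5, 0, 0, 0, 0, 5],
  [-0.5, 0, 0, 0, 0, 4],
  [0, 0, 0, 0, 0, 3],
  [0, 0, 0, 0, 0, 2],
])

```text
clock: 5.1
position: [0.5793, -0.0705, 0.1874]
tool_rot: [-3.136, -0.015, -0.591]
force: [4.4, -2.5, -9.8]
grip_width: 0.054
```

```bash
python3 -c "
from h import *
go(.576,-.0704,.1874,28-61.5,1)"
```

```text
now [ 0.5793 -0.0705  0.1874] [-179.66   -0.87  -33.86] t 5.1 F [ 4.4 -2.5 -9.8] M [-0.05 -0.1   0.25] w 0.054 q7 -0.13
[-2.8, 1.8, -0.1, -0.3, -0.9, -0.4]
```

Request:
arm_command([
  [0, 0, 0, 0, 0, 0],
  [0, 0, 0, 0, 0, 0],
  [0, 0, 0, 0, 0, 0],
  [0, 0, 0, 0, 0, 0],
  [0, 0, -15, 0, 0, 0],
  [0, 0, -30, 0, 0, 0],
  [0, 0, -30, 0, 0, 0],
  [0, 0, -30, 0, 0, 0],
], grip=100)

```text
clock: 5.9
position: [0.5763, -0.0706, 0.2973]
tool_rot: [-3.138, -0.012, -0.59]
force: [-0.3, -0.3, -0.4]
grip_width: 0.0855
```

Run:
```python
from h import *
go(.577,-.0715,.228,28,10)
b=bot.grab_frame("side")
cb=cv2.resize(b["color"][190:250,262:342],(800,600),interpolation=cv2.INTER_CUBIC)
C=[.576,-.072]
for d in range(100,190,10):
    t=np.radians(d);print(d,((pix(b,[C[0]+.037*np.cos(t),C[1]+.037*np.sin(t),.168])+.5-[262,190])*10).round())
cv2.imwrite("pics/z3.png",cv2.cvtColor(cb,cv2.COLOR_RGB2BGR))
```

```text
now [ 0.5763 -0.0706  0.2973] [-179.77   -0.7   -33.8 ] t 5.9 F [-0.3 -0.3 -0.4] M [-0.    0.07 -0.05] w 0.0855 q7 -0.21
[0.0, 0.1, 6.9, 0.0, -0.1, -6.2]
[0.0, 0.1, 6.9, 0.0, -0.1, -6.2]
[0.0, 0.1, 6.9, 0.0, -0.1, -6.2]
[0.0, 0.1, 6.9, 0.0, -0.1, -6.2]
[0.0, 0.1, 6.9, 0.0, -0.1, -6.2]
[0.0, 0.1, 6.9, 0.0, -0.1, -6.2]
[0.0, 0.1, 6.9, 0.0, -0.1, -6.2]
[0.0, 0.1, 6.9, 0.0, -0.1, -6.2]
[0.0, 0.1, 6.9, 0.0, -0.1, -6.2]
[0.0, 0.1, 6.9, 0.0, -0.1, -6.2]
100 [353. 230.]
110 [333. 238.]
120 [316. 248.]
130 [301. 261.]
140 [289. 275.]
150 [281. 291.]
160 [276. 308.]
170 [276. 326.]
180 [279. 343.]
```

View pics/z3.png

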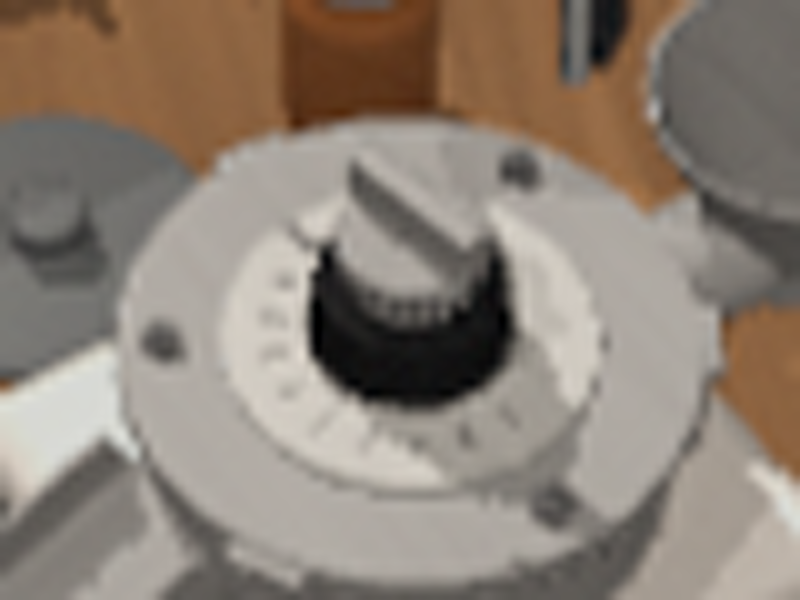

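The pointer tip is near (318,262) and the long mark at (295,232)–(318,245), so they look about aligned. To measure this properly I'll swing aside and use the top camera.

Request:
arm_command([
  [-31, -24, 0, 0, 0, 0],
  [-31, -24, 0, 0, 0, 0],
  [-31, -24, 0, 0, 0, 0],
  [-31, -24, 0, 0, 0, 0],
  [-31, -24, 0, 0, 0, 0],
  [-31, -24, 0, 0, 0, 0],
  [-31, -24, 0, 0, 0, 0],
  [-31, -24, 0, 0, 0, 0],
])

```text
clock: 6.75
position: [0.4782, 0.2293, 0.3095]
tool_rot: [-3.125, -0.024, -0.602]
force: [0.3, 0.3, -0.4]
grip_width: 0.0854
```

Run:
```python
from h import *
fs=[bot.grab_frame("top") for _ in range(6)]
a=fs[0]; im=np.mean([f["color"][159:201,268:324] for f in fs],0).astype(np.uint8)
cv2.imwrite("pics/z4.png",cv2.cvtColor(cv2.resize(im,(784,588),interpolation=cv2.INTER_CUBIC),cv2.COLOR_RGB2BGR))
C=[.576,-.072]
def p(r,d,z): t=np.radians(d); return ((pix(a,[C[0]+r*np.cos(t),C[1]+r*np.sin(t),z])+.5-[268,159])*14).round()
print("c168",p(0,0,.168),"c163",p(0,0,.1635),"c225",p(0,0,.225))
for d in(105,110,115,120,125,130):print(d,p(.037,d,.168),p(.052,d,.1635))
```

```text
c168 [403. 308.] c163 [401. 311.] c225 [418. 269.]
105 [205. 356.] [125. 378.]
110 [210. 373.] [132. 402.]
115 [217. 390.] [141. 425.]
120 [225. 405.] [152. 447.]
125 [234. 421.] [165. 469.]
130 [244. 435.] [180. 489.]
```

View pics/z4.png

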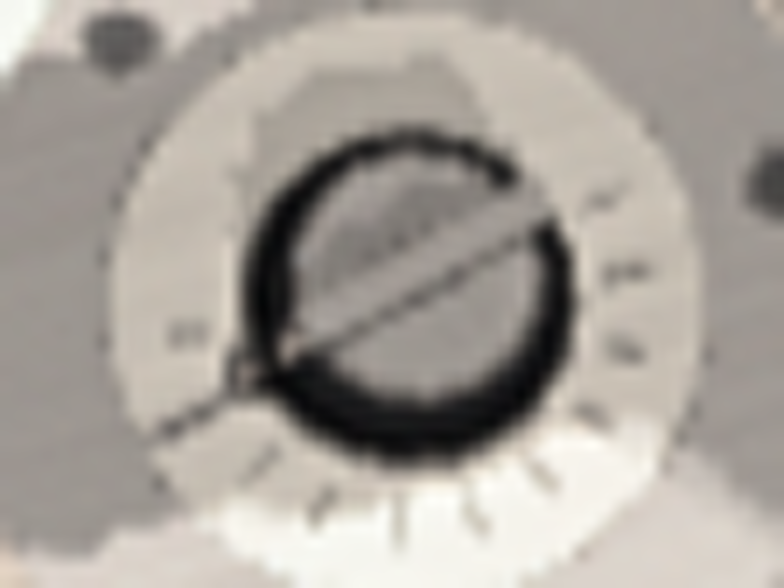

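Run:
```python
from h import *
d=np.load("f0.npz",allow_pickle=True);a0=d["t"].item()
fs=[bot.grab_frame("top") for _ in range(4)]
a1=dict(fs[0]);a1["color"]=np.mean([f["color"] for f in fs],0).astype(np.uint8)
C=[.5765,-.0728]
for n,f,D in(("before",a0,range(150,211,4)),("after",a1,range(96,141,3))):
    g=cv2.cvtColor(f["color"],cv2.COLOR_RGB2GRAY).astype(np.float32); print(n)
    for dd in D:
        t=np.radians(dd);r=[]
        for rr in(.031,.033,.035,.037,.039,.042,.046,.050,.052):
            q=pix(f,[C[0]+rr*np.cos(t),C[1]+rr*np.sin(t),.168 if rr<.038 else .1635]).astype(np.float32)
            r.append(int(cv2.remap(g,q[None,:1],q[None,1:],1)[0,0]))
        print(dd,r)
im=a1["color"][174:194,275:303]
cv2.imwrite("pics/z5.png",cv2.cvtColor(cv2.resize(im,(784,560),interpolation=cv2.INTER_NEAREST),cv2.COLOR_RGB2BGR))
```

```text
before
150 [214, 246, 243, 242, 241, 240, 239, 240, 236]
154 [226, 244, 242, 240, 236, 239, 240, 242, 239]
158 [214, 249, 237, 219, 217, 203, 241, 242, 237]
162 [215, 246, 244, 233, 229, 236, 241, 242, 240]
166 [192, 233, 247, 243, 241, 241, 242, 239, 234]
170 [131, 204, 238, 245, 243, 241, 241, 242, 238]
174 [87, 124, 187, 229, 244, 242, 241, 242, 237]
178 [167, 174, 164, 190, 208, 218, 236, 243, 235]
182 [101, 128, 166, 218, 229, 230, 238, 242, 235]
186 [94, 137, 198, 234, 244, 242, 241, 241, 238]
190 [124, 182, 228, 244, 244, 240, 241, 241, 239]
194 [152, 204, 234, 243, 242, 238, 241, 240, 236]
198 [170, 214, 230, 221, 202, 214, 235, 240, 237]
202 [207, 245, 240, 236, 230, 215, 238, 241, 239]
206 [202, 248, 244, 242, 241, 239, 240, 239, 237]
210 [210, 244, 244, 242, 241, 240, 240, 240, 236]
after
96 [149, 197, 193, 174, 164, 160, 190, 190, 187]
99 [142, 193, 194, 169, 163, 158, 190, 190, 188]
102 [127, 175, 193, 177, 178, 179, 193, 192, 187]
105 [108, 143, 182, 195, 199, 195, 195, 193, 186]
108 [86, 105, 158, 198, 198, 195, 193, 193, 190]
111 [90, 102, 130, 192, 194, 192, 191, 191, 187]
114 [99, 105, 103, 165, 174, 177, 180, 183, 181]
117 [77, 104, 102, 133, 143, 136, 144, 140, 159]
120 [62, 104, 117, 140, 148, 133, 138, 146, 155]
123 [83, 120, 155, 184, 179, 176, 186, 182, 185]
126 [114, 166, 195, 194, 194, 192, 190, 191, 184]
129 [148, 190, 197, 197, 192, 190, 189, 189, 183]
132 [153, 192, 195, 192, 190, 188, 188, 189, 183]
135 [154, 188, 186, 183, 181, 182, 187, 191, 196]
138 [154, 185, 176, 165, 164, 174, 202, 213, 218]
```

View pics/z5.png

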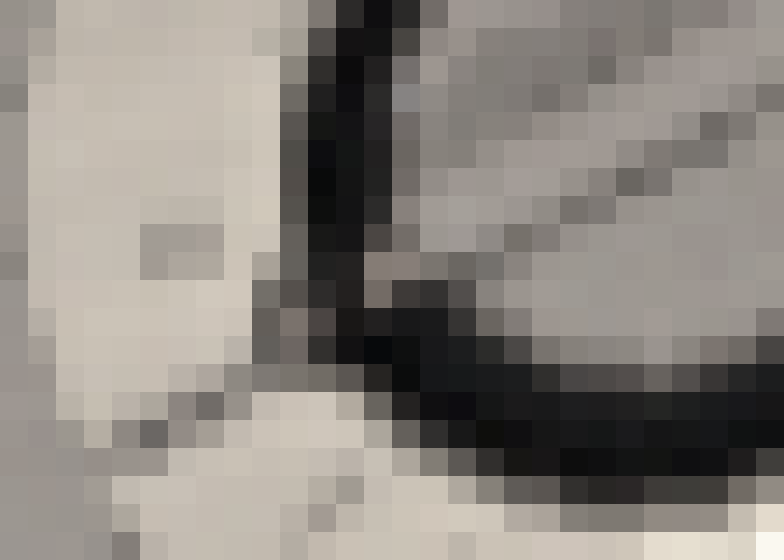

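Run:
```python
from h import *
d=np.load("f0.npz",allow_pickle=True);a0=d["t"].item()
fs=[bot.grab_frame("top") for _ in range(4)]
a1=dict(fs[0]);a1["color"]=np.mean([f["color"] for f in fs],0).astype(np.uint8)
C=np.array([.5765,-.0728])
for n,f,D in(("before",a0,np.arange(160,200,1.)),("after",a1,np.arange(95,140,1.))):
    g=cv2.cvtColor(f["color"],cv2.COLOR_RGB2GRAY).astype(np.float32)
    hi=np.percentile(g[165:197,280:313],70)
    # darkness centroid of the nose, r 31.5..36.5 mm, and of the long mark, r 39..52
    for nm,rs,z,lo in(("nose",np.arange(.0325,.0368,.0005),.168,0),("mark",np.arange(.041,.053,.001),.1635,0)):
        A=[]
        for dd in D:
            t=np.radians(dd);q=np.array([pix(f,[C[0]+r*np.cos(t),C[1]+r*np.sin(t),z]) for r in rs],np.float32)
            A.append(cv2.remap(g,q[:,0],q[:,1],1).mean())
        A=np.array(A);w=np.clip(np.median(A)-8-A,0,None);k=abs(D-D[w.argmax()])<12;print(n,nm,(w*D)[k].sum()/w[k].sum(),"min at",D[A.argmin()])
        if nm=="nose":print(A.round().astype(int))
```

```text
before nose 180.12697560837918 min at 183.0
[242 243 244 244 244 245 242 238 234 231 227 213 199 184 169 169 171 173
 173 170 166 162 159 155 164 172 180 188 196 205 213 222 226 225 225 225
 222 222 224 227]
before mark 198.8076222574001 min at 199.0
after nose 115.62658825287014 min at 117.0
[193 192 190 189 189 188 186 184 182 177 171 164 155 145 140 134 127 121
 117 113 109 107 106 108 111 116 123 133 146 161 174 184 191 195 196 195
 195 195 194 191 187 183 180 178 178]
after mark 118.55695581754006 min at 119.0
```

The fit gives the nose at 115.6° and the mark at 118.6°. That is about 3° too far, inside the tolerance but with little to spare. I'll regrip and turn back about 3.5°.

```bash
python3 -c "
from h import *
go(.5765,-.0720,.290,-33.8,8)"
```

```text
now [0.479  0.2277 0.3084] [-179.11   -1.39  -34.5 ] t 7.45 F [ 0.4 -0.1  0.3] M [-0.02  0.04 -0.02] w 0.0855 q7 -0.85
[31.2, 24.0, 2.7, -0.1, -0.2, -0.1]
[31.2, 24.1, 2.6, -0.1, -0.2, -0.1]
[31.1, 24.1, 2.6, -0.1, -0.2, -0.1]
[31.1, 24.1, 2.5, -0.1, -0.2, -0.1]
[31.1, 24.2, 2.5, -0.1, -0.2, -0.1]
[31.0, 24.2, 2.4, -0.1, -0.2, -0.1]
[31.0, 24.3, 2.4, -0.1, -0.2, -0.1]
[31.0, 24.3, 2.4, -0.1, -0.2, -0.1]
```

Request:
arm_command([
  [31, 24, 2, -0.1, -0.2, 0],
  [31, 24, 2, -0.1, -0.2, 0],
  [31, 24, 2, -0.1, -0.2, 0],
  [31, 24, 2, -0.1, -0.2, 0],
  [31, 24, 2, -0.1, -0.2, 0],
  [31, 24, 2, -0.1, -0.2, 0],
  [27, 21, 2, -0.1, -0.2, 0],
  [0, 0, 0, 0, 0, 0],
])

```text
clock: 8.25
position: [0.5646, -0.0377, 0.2948]
tool_rot: [-3.139, 0.0, -0.597]
force: [-0.8, 0.1, -0.4]
grip_width: 0.0855
```

```bash
python3 -c "
from h import *
go(.5765,-.0720,.187,-33.8,5)"
```

```text
now [ 0.5646 -0.0377  0.2948] [-1.7985e+02  3.0000e-02 -3.4220e+01] t 8.25 F [-0.8  0.1 -0.4] M [ 0.01  0.02 -0.04] w 0.0855 q7 -0.27
[5.8, 4.4, 21.5, -0.0, 0.0, -0.1]
[5.8, 4.4, 21.5, -0.0, 0.0, -0.1]
[5.8, 4.4, 21.5, -0.0, 0.0, -0.1]
[5.8, 4.4, 21.5, -0.0, 0.0, -0.1]
[5.8, 4.4, 21.6, -0.0, 0.0, -0.1]
```

Request:
arm_command([
  [15, 11, 0, 0, 0, 0],
  [14, 11, 0, 0, 0, 0],
  [0, 0, 20, 0, 0, 0],
  [0, 0, 25, 0, 0, 0],
  [0, 0, 20, 0, 0, 0],
  [0, 0, 0, 0, 0, 0],
])

```text
clock: 8.85
position: [0.5769, -0.0742, 0.2276]
tool_rot: [-3.139, 0.0, -0.599]
force: [-0.6, 0.4, 0.7]
grip_width: 0.0854
```

```bash
python3 -c "
from h import *
go(.5765,-.0720,.187,-33.8,2)"
```

```text
now [ 0.5769 -0.0742  0.2276] [-1.7984e+02  1.0000e-02 -3.4340e+01] t 8.85 F [-0.6  0.4  0.7] M [-0.02  0.01 -0.01] w 0.0854 q7 -0.16
[-0.8, -0.7, 20.3, -0.1, 0.0, -0.3]
[-0.8, -0.8, 20.3, -0.1, 0.0, -0.3]
```

Request:
arm_command([
  [-1, -1, 20, 0, 0, 0],
  [-0.5, -1, 20, 0, 0, 0],
  [0, 0, 0, 0, 0, 0],
])

```text
clock: 9.15
position: [0.5779, -0.071, 0.1889]
tool_rot: [-3.138, -0.001, -0.599]
force: [-0.7, -0.1, -0.5]
grip_width: 0.0857
```

Request:
arm_command([
  [0, 0, 0, 0, 0, 0],
  [0, 0, 0, 0, 0, 0],
  [0, 0, 0, 0, 0, 0],
  [0, 0, 0, 0, 0, 0],
  [0, 0, 0, 0, 0, 0],
], grip=0, grip_force=40)

```text
clock: 9.65
position: [0.579, -0.0713, 0.1923]
tool_rot: [-3.137, -0.004, -0.598]
force: [2.8, -1.2, -13.8]
grip_width: 0.054
```

Request:
arm_command([
  [0, 0, 0, 0, 0, -1.5],
  [0, 0, 0, 0, 0, -1.5],
  [0, 0, 0, 0, 0, -0.5],
  [0, 0, 0, 0, 0, 0],
])

```text
clock: 10.05
position: [0.5788, -0.0712, 0.1923]
tool_rot: [-3.137, -0.004, -0.533]
force: [2.6, -1.0, -11.6]
grip_width: 0.0539
```

```bash
python3 -c "
from h import *
go(.5765,-.0720,.187,-30.5,1)"
```

```text
now [ 0.5788 -0.0712  0.1923] [-179.73   -0.23  -30.51] t 10.05 F [  2.6  -1.  -11.6] M [-0.16 -0.63 -0.4 ] w 0.0539 q7 -0.08
[-1.6, 1.9, 5.3, -0.3, -0.2, -0.0]
```

Request:
arm_command([
  [0, 0, 0, 0, 0, 0],
  [0, 0, 0, 0, 0, 0],
  [0, 0, 0, 0, 0, 0],
  [0, 0, 0, 0, 0, 0],
  [0, 0, -15, 0, 0, 0],
  [0, 0, -30, 0, 0, 0],
  [0, 0, -30, 0, 0, 0],
  [0, 0, -30, 0, 0, 0],
], grip=100)

```text
clock: 10.85
position: [0.5771, -0.0718, 0.3025]
tool_rot: [-3.139, -0.002, -0.533]
force: [0.3, 0.3, 0.2]
grip_width: 0.0854
```

Request:
arm_command([
  [-31, -24, 0, 0, 0, 0],
  [-31, -24, 0, 0, 0, 0],
  [-31, -24, 0, 0, 0, 0],
  [-31, -24, 0, 0, 0, 0],
  [-31, -24, 0, 0, 0, 0],
  [-31, -24, 0, 0, 0, 0],
  [-31, -24, 0, 0, 0, 0],
  [-31, -24, 0, 0, 0, 0],
])

```text
clock: 11.65
position: [0.4612, 0.2225, 0.3159]
tool_rot: [-3.129, -0.012, -0.546]
force: [0.8, 0.7, 0.1]
grip_width: 0.085
```

```bash
cat > m.py <<'E'
from h import *
def meas(n=4):
    fs=[bot.grab_frame("top") for _ in range(n)];f=fs[0]
    g=np.mean([cv2.cvtColor(k["color"],cv2.COLOR_RGB2GRAY) for k in fs],0).astype(np.float32)
    C=np.array([.5765,-.0728]);D=np.arange(95,140,1.)
    for nm,rs,z in(("nose",np.arange(.0325,.0368,.0005),.168),("mark",np.arange(.041,.053,.001),.1635)):
        A=[]
        for dd in D:
            t=np.radians(dd);q=np.array([pix(f,[C[0]+r*np.cos(t),C[1]+r*np.sin(t),z]) for r in rs],np.float32)
            A.append(cv2.remap(g,q[:,0],q[:,1],1).mean())
        A=np.array(A);w=np.clip(np.median(A)-8-A,0,None);k=abs(D-D[w.argmax()])<12;print(nm,(w*D)[k].sum()/w[k].sum(),A.round().astype(int))
    return f
E
python3 - <<'E'
from m import *
f=meas()
im=f["color"][159:201,268:324]
cv2.imwrite("pics/z6.png",cv2.cvtColor(cv2.resize(im,(784,588),interpolation=cv2.INTER_CUBIC),cv2.COLOR_RGB2BGR))
go(.577,-.0718,.30,28,9)
E
```

```text
nose 118.84067897342167 [193 192 191 190 191 193 195 196 198 198 197 194 191 184 174 163 151 138
 128 120 113 109 109 109 108 109 113 117 122 128 134 141 150 160 170 179
 186 191 193 191 188 184 181 179 179]
mark 118.54810074209685 [184 182 181 181 181 182 185 188 192 194 194 194 194 194 193 192 191 189
 186 180 170 157 142 131 131 141 154 169 181 188 191 191 191 190 189 189
 189 189 190 190 189 189 188 187 187]
now [0.4617 0.2218 0.3155] [-179.3    -0.69  -31.14] t 11.85 F [-0.1 -1.1 -0.9] M [-0.03  0.02  0.03] w 0.0852 q7 -0.82
[27.8, 21.3, 1.8, -0.0, -0.1, -6.6]
[25.2, 24.4, 1.8, -0.0, -0.1, -6.6]
[22.2, 27.1, 1.7, -0.0, -0.1, -6.6]
[19.0, 29.5, 1.7, -0.0, -0.1, -6.6]
[15.5, 31.4, 1.7, -0.0, -0.1, -6.6]
[11.8, 33.0, 1.7, -0.0, -0.1, -6.6]
[8.0, 34.1, 1.7, -0.0, -0.1, -6.6]
[4.0, 34.8, 1.7, -0.0, -0.1, -6.6]
[-0.0, 35.0, 1.7, -0.0, -0.1, -6.6]
```

View pics/z6.png

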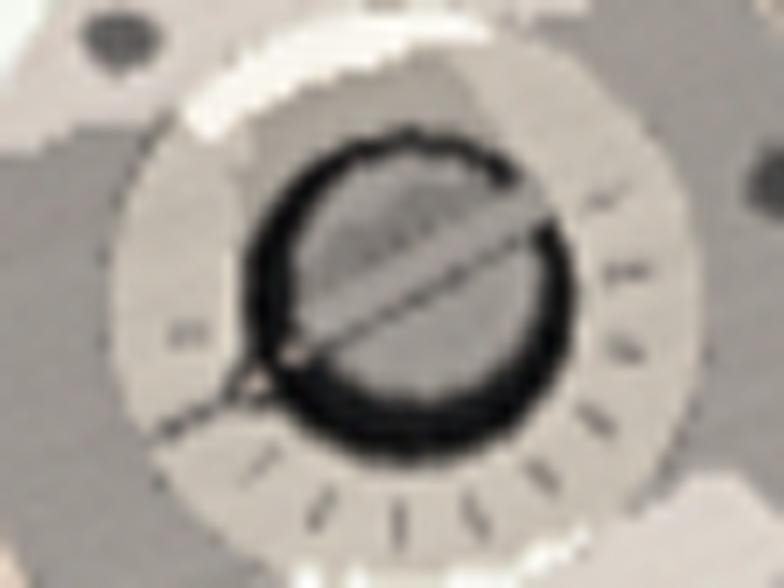

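The pointer (118.8°) and long mark (118.5°) now agree, and the bar runs at about -60°. Now the ring: return with the jaws across the bar, at yaw of about 29°.

Request:
arm_command([
  [28, 21, 2, 0, 0, -6.7],
  [25, 24, 2, 0, 0, -6.7],
  [22, 27, 2, 0, 0, -6.7],
  [19, 29, 2, 0, 0, -6.7],
  [15, 31, 2, 0, 0, -6.7],
  [12, 33, 2, 0, 0, -6.7],
  [8, 34, 2, 0, 0, -6.7],
  [4, 35, 2, 0, 0, -6.7],
])

```text
clock: 12.65
position: [0.5722, -0.0518, 0.3055]
tool_rot: [3.137, -0.021, 0.42]
force: [-0.2, -0.4, 0.1]
grip_width: 0.0853
```

```bash
python3 -c "
from h import *
go(.577,-.072,.275,29.5,4)"
```

```text
now [ 0.5722 -0.0518  0.3055] [179.73  -1.23  24.05] t 12.65 F [-0.2 -0.4  0.1] M [ 0.04 -0.01  0.03] w 0.0853 q7 0.66
[-1.1, 5.1, 7.6, 0.1, -0.3, -1.4]
[-1.2, 5.0, 7.6, 0.1, -0.3, -1.4]
[-1.3, 5.0, 7.6, 0.1, -0.3, -1.4]
[-1.4, 5.0, 7.6, 0.1, -0.3, -1.4]
```

Request:
arm_command([
  [-1, 6, 8, 0, -0.3, -1.8],
  [-1, 6, 8, 0, -0.3, -1.8],
  [-1, 5, 8, 0, -0.3, -1.8],
  [0, 0, 8, 0, 0, 0],
  [0, 0, 0, 0, 0, 0],
], grip=60)

```text
clock: 13.15
position: [0.577, -0.0844, 0.2757]
tool_rot: [3.13, -0.005, 0.502]
force: [-0.2, 0.1, -0.0]
grip_width: 0.0512
```

```bash
python3 -c "
from h import *
go(.577,-.072,.228,29.5,4)"
```

```text
now [ 0.577  -0.0844  0.2757] [179.35  -0.29  28.78] t 13.15 F [-0.2  0.1 -0. ] M [-0.    0.01  0.01] w 0.0512 q7 0.8
[1.4, -2.9, 11.9, 0.2, -0.1, -0.2]
[1.5, -2.8, 11.9, 0.2, -0.1, -0.2]
[1.5, -2.8, 11.9, 0.2, -0.1, -0.2]
[1.5, -2.7, 11.9, 0.2, -0.1, -0.2]
```

Request:
arm_command([
  [4, -8, 0, 0.3, 0, -0.5],
  [1, -2, 10, 0.3, 0, 0],
  [0, 0, 12, 0, 0, 0],
  [0, 0, 12, 0, 0, 0],
  [0, 0, 6, 0, 0, 0],
  [0, 0, 0, 0, 0, 0],
])

```text
clock: 13.75
position: [0.5764, -0.0712, 0.2328]
tool_rot: [-3.141, -0.006, 0.511]
force: [0.4, -0.4, -0.1]
grip_width: 0.0512
```

```bash
python3 -c "
from h import *
go(.577,-.072,.228,29.5,2)"
```

```text
now [ 0.5764 -0.0712  0.2328] [-179.99   -0.32   29.27] t 13.75 F [ 0.4 -0.4 -0.1] M [ 0.   -0.01 -0.  ] w 0.0512 q7 0.82
[0.1, 0.5, 2.4, -0.0, -0.2, -0.1]
[0.1, 0.5, 2.4, -0.0, -0.2, -0.1]
```

Request:
arm_command([
  [0, 0.5, 3, 0, 0, 0],
  [0, 0, 0, 0, 0, 0],
])

```text
clock: 13.95
position: [0.5767, -0.0718, 0.2295]
tool_rot: [-3.142, -0.005, 0.511]
force: [-1.0, -0.9, -0.5]
grip_width: 0.0513
```

Request:
arm_command([
  [0, 0, 0, 0, 0, 0],
  [0, 0, 0, 0, 0, 0],
  [0, 0, 0, 0, 0, 0],
  [0, 0, 0, 0, 0, 0],
  [0, 0, 0, 0, 0, 0],
  [0, 0, 0, 0, 0, 0],
], grip=0, grip_force=45)

```text
clock: 14.55
position: [0.5769, -0.0722, 0.2303]
tool_rot: [3.141, -0.006, 0.51]
force: [0.4, -0.5, -0.7]
grip_width: 0.0073
```

```bash
python3 -c "
from h import *
go(.577,-.072,.228,29.5,1)"
```

```text
now [ 0.5769 -0.0722  0.2303] [179.97  -0.35  29.24] t 14.55 F [ 0.4 -0.5 -0.7] M [-0.06  0.04  0.05] w 0.0073 q7 0.82
[0.2, -0.1, 2.3, 0.0, -0.4, -0.3]
```

The bar is held: 7.3 mm reading, and the earlier knob grip also read 2 mm under. Now I'll turn it in small steps, following it down.

Request:
arm_command([
  [0, 0, 0.1, 0, 0, 2.5],
  [0, 0, 0.1, 0, 0, 2.5],
  [0, 0, 0.1, 0, 0, 2.5],
  [0, 0, 0.1, 0, 0, 2.5],
  [0, 0, 0.1, 0, 0, 2.5],
  [0, 0, 0.1, 0, 0, 2.5],
  [0, 0, 0.1, 0, 0, 2.5],
])

```text
clock: 15.25
position: [0.5773, -0.072, 0.2295]
tool_rot: [-3.14, -0.007, 0.194]
force: [0.3, -0.3, -1.5]
grip_width: 0.0077
```

```bash
python3 -c "
from h import *
go(.577,-.072,.228,29.5,1)"
```

```text
now [ 0.5773 -0.072   0.2295] [-179.93   -0.39   11.13] t 15.25 F [ 0.3 -0.3 -1.5] M [-0.08 -0.03  0.02] w 0.0077 q7 0.55
[-0.3, -0.1, 1.5, -0.0, -0.4, -18.4]
```

Request:
arm_command([
  [0, 0, 0.1, 0, 0, 2.5],
  [0, 0, 0.1, 0, 0, 2.5],
  [0, 0, 0.1, 0, 0, 2.5],
  [0, 0, 0.1, 0, 0, 2.5],
  [0, 0, 0.1, 0, 0, 2.5],
  [0, 0, 0.1, 0, 0, 2.5],
  [0, 0, 0.1, 0, 0, 2.5],
])

```text
clock: 15.95
position: [0.5777, -0.072, 0.2286]
tool_rot: [-3.139, -0.007, -0.124]
force: [-0.3, -0.4, -1.5]
grip_width: 0.0074
```

```bash
python3 -c "
from h import *
go(.577,-.072,.228,29.5,1)"
```

```text
now [ 0.5777 -0.072   0.2286] [-179.84   -0.39   -7.08] t 15.95 F [-0.3 -0.4 -1.5] M [-0.15  0.01  0.02] w 0.0074 q7 0.29
[-0.7, 0.1, 0.5, -0.0, -0.4, -36.6]
```

Request:
arm_command([
  [0, 0, 0.1, 0, 0, 2.5],
  [0, 0, 0.1, 0, 0, 2.5],
  [0, 0, 0.1, 0, 0, 2.5],
  [0, 0, 0.1, 0, 0, 2.5],
  [0, 0, 0.1, 0, 0, 2.5],
  [0, 0, 0.1, 0, 0, 2.5],
  [0, 0, 0.1, 0, 0, 2.5],
])

```text
clock: 16.65
position: [0.5781, -0.0722, 0.2277]
tool_rot: [-3.137, -0.007, -0.441]
force: [-0.0, -0.9, -0.8]
grip_width: 0.0081
```

```bash
python3 -c "
from h import *
go(.577,-.072,.228,29.5,1)"
```

```text
now [ 0.5781 -0.0722  0.2277] [-179.76   -0.39  -25.29] t 16.65 F [-0.  -0.9 -0.8] M [-0.22  0.05  0.04] w 0.0081 q7 0.03
[-1.1, 0.3, -0.3, -0.0, -0.5, -54.8]
```

Request:
arm_command([
  [0, 0, 0.1, 0, 0, 2.5],
  [0, 0, 0.1, 0, 0, 2.5],
  [0, 0, 0.1, 0, 0, 2.5],
  [0, 0, 0.1, 0, 0, 2.5],
  [0, 0, 0.1, 0, 0, 2.5],
  [0, 0, 0.1, 0, 0, 2.5],
])

```text
clock: 17.25
position: [0.5784, -0.0724, 0.227]
tool_rot: [-3.136, -0.006, -0.714]
force: [-0.7, -0.9, 0.3]
grip_width: 0.0074
```

```bash
python3 -c "
from h import *
go(.577,-.072,.228,29.5,1)"
```

```text
now [ 0.5784 -0.0724  0.227 ] [-179.69   -0.37  -40.89] t 17.25 F [-0.7 -0.9  0.3] M [-0.23  0.12  0.09] w 0.0074 q7 -0.19
[-1.3, 0.7, -1.1, -0.0, -0.5, -70.4]
```

Request:
arm_command([
  [0, 0, 0.1, 0, 0, 2.5],
  [0, 0, 0.1, 0, 0, 2.5],
  [0, 0, 0.1, 0, 0, 2.5],
  [0, 0, 0.1, 0, 0, 2.5],
])

```text
clock: 17.65
position: [0.5786, -0.0725, 0.2268]
tool_rot: [-3.135, -0.006, -0.894]
force: [0.9, -1.2, 0.3]
grip_width: 0.0074
```

```bash
python3 -c "
from h import *
go(.577,-.072,.228,29.5,1)"
```

```text
now [ 0.5786 -0.0725  0.2268] [-179.64   -0.34  -51.23] t 17.65 F [ 0.9 -1.2  0.3] M [-0.29  0.26  0.4 ] w 0.0074 q7 -0.33
[-1.4, 0.9, -1.2, -0.1, -0.5, -80.7]
```

Request:
arm_command([
  [0, 0, 0.1, 0, 0, 2.5],
])

```text
clock: 17.75
position: [0.5787, -0.0725, 0.2268]
tool_rot: [-3.135, -0.006, -0.939]
force: [-0.6, -0.6, 0.6]
grip_width: 0.0077
```

```bash
python3 -c "
from h import *
go(.577,-.072,.228,29.5,1)"
```

```text
now [ 0.5787 -0.0725  0.2268] [-179.63   -0.34  -53.8 ] t 17.75 F [-0.6 -0.6  0.6] M [-0.29  0.3   0.52] w 0.0077 q7 -0.37
[-1.4, 1.0, -1.3, -0.0, -0.5, -83.3]
```

Request:
arm_command([
  [0, 0, 0, 0, 0, 0],
])

```text
clock: 17.85
position: [0.5787, -0.0725, 0.2267]
tool_rot: [-3.136, -0.006, -0.939]
force: [-1.0, -0.4, 0.0]
grip_width: 0.0074
```

```bash
python3 -c "
from h import *
go(.577,-.072,.228,29.5,1)"
```

```text
now [ 0.5787 -0.0725  0.2267] [-179.65   -0.35  -53.82] t 17.85 F [-1.  -0.4  0. ] M [-0.21  0.35  0.34] w 0.0074 q7 -0.37
[-1.4, 1.0, -1.3, -0.0, -0.5, -83.3]
```

Request:
arm_command([
  [0, 0, 0, 0, 0, 1.2],
  [0, 0, 0, 0, 0, 1.2],
])

```text
clock: 18.05
position: [0.5787, -0.0726, 0.2267]
tool_rot: [-3.135, -0.006, -0.981]
force: [-0.5, -0.7, -0.2]
grip_width: 0.0073
```

```bash
python3 -c "
from h import *
go(.577,-.072,.228,29.5,1)"
```

```text
now [ 0.5787 -0.0726  0.2267] [-179.65   -0.35  -56.2 ] t 18.05 F [-0.5 -0.7 -0.2] M [-0.44  0.16  0.53] w 0.0073 q7 -0.4
[-1.4, 1.0, -1.3, -0.0, -0.5, -85.7]
```

The torque is 0.53 N m. I'll hold, release, back off and check.

Request:
arm_command([
  [0, 0, 0, 0, 0, 0],
  [0, 0, 0, 0, 0, 0],
  [0, 0, 0, 0, 0, 0],
  [0, 0, 0, 0, 0, 0],
])

```text
clock: 18.45
position: [0.5787, -0.0726, 0.2267]
tool_rot: [-3.136, -0.006, -0.98]
force: [-0.5, -1.1, -0.1]
grip_width: 0.0074
```

```bash
python3 -c "
from h import *
go(.577,-.072,.228,29.5,1)"
```

```text
now [ 0.5787 -0.0726  0.2267] [-179.65   -0.35  -56.17] t 18.45 F [-0.5 -1.1 -0.1] M [-0.29  0.15  0.46] w 0.0074 q7 -0.4
[-1.4, 1.0, -1.3, -0.0, -0.5, -85.7]
```

Request:
arm_command([
  [0, 0, 0, 0, 0, 0],
  [0, 0, 0, 0, 0, 0],
  [0, 0, 0, 0, 0, 0],
  [0, 0, 0, 0, 0, 0],
  [0, 0, -15, 0, 0, 0],
  [0, 0, -25, 0, 0, 0],
  [0, 0, -25, 0, 0, 0],
  [0, 0, 0, 0, 0, 0],
], grip=70)

```text
clock: 19.25
position: [0.5782, -0.0729, 0.297]
tool_rot: [-3.135, -0.006, -0.982]
force: [-0.1, 0.0, -0.0]
grip_width: 0.0599
```

```bash
python3 -c "
from h import *
go(.46,.22,.31,-56.2,8)"
```

```text
now [ 0.5782 -0.0729  0.297 ] [-179.6    -0.37  -56.29] t 19.25 F [-0.1  0.  -0. ] M [-0.05 -0.01  0.02] w 0.0599 q7 -0.46
[-38.6, -8.0, -1.8, -0.0, -0.0, -0.0]
[-38.6, -8.0, -1.8, -0.0, -0.0, -0.0]
[-38.6, -8.1, -1.8, -0.0, -0.0, -0.0]
[-38.6, -8.1, -1.7, -0.0, -0.0, -0.0]
[-38.6, -8.1, -1.7, -0.0, -0.0, -0.0]
[-38.6, -8.1, -1.7, -0.0, -0.0, -0.0]
[-38.6, -8.1, -1.7, -0.0, -0.0, -0.0]
[-38.6, -8.1, -1.6, -0.0, -0.0, -0.0]
```

Request:
arm_command([
  [-38, -8, -2, 0, 0, 0],
  [-38, -8, -2, 0, 0, 0],
  [-38, -8, -2, 0, 0, 0],
  [-38, -8, -2, 0, 0, 0],
  [-38, -8, -2, 0, 0, 0],
  [-38, -8, -2, 0, 0, 0],
  [-38, -8, -2, 0, 0, 0],
  [0, 0, 0, 0, 0, 0],
])

```text
clock: 20.05
position: [0.4734, 0.187, 0.3138]
tool_rot: [-3.132, -0.007, -0.987]
force: [1.3, -2.0, 0.3]
grip_width: 0.0596
```

Run:
```python
from m import *
f=meas()
im=f["color"][159:201,268:324]
cv2.imwrite("pics/z7.png",cv2.cvtColor(cv2.resize(im,(784,588),interpolation=cv2.INTER_CUBIC),cv2.COLOR_RGB2BGR))
```

```text
nose 118.82027252174937 [192 191 190 189 190 192 193 194 196 196 195 193 189 183 173 162 149 137
 126 119 112 108 108 107 107 108 112 116 120 127 133 141 150 159 169 178
 184 189 191 190 186 182 179 178 177]
mark 118.55295532610386 [182 180 179 179 179 180 183 187 190 192 192 192 192 191 191 190 189 187
 184 178 169 156 141 131 130 139 153 167 179 186 189 190 189 188 188 187
 187 187 188 188 187 187 185 185 185]
```

View pics/z7.png

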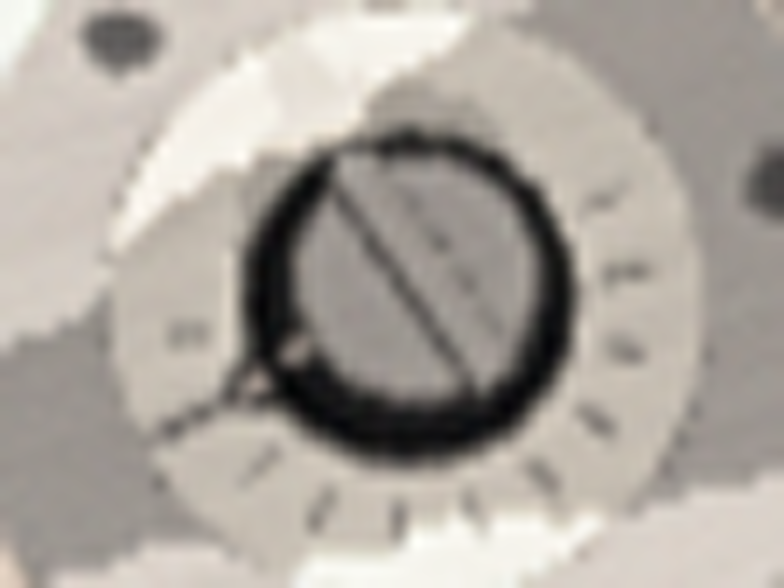

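The pointer nose at about (245,385) still sits on the long mark. The bar has turned to run from (335,170) to (475,390), about 86° clockwise from its start, and stayed there. Handing in.

```bash
python3 -c "
from h import *
bot.job_done()"
```

```text
the job is handed in; nothing more can be done
```

The knob's pointer is on the long mark, the lock ring is finger-tight, and I handed the job in at about 20 s of the 64 s allowed; it reported no verdict.

- **Knob:** I turned it about 61° clockwise. A close look from the top camera showed it roughly 3° too far, so I regripped and turned it back 3.7°.
- **Lock ring:** I turned it about 85° clockwise by its bar in small steps. The torque reached 0.53 N m at the last step and still read 0.46 N m after a 0.4 s hold. At an earlier pause it had sunk from 0.52 to 0.34 N m, so I added the final 2.4°.
- **Last checks:** After I let go, the top camera put the pointer at 118.8° and the mark at 118.6°, against a tolerance of 6°. The bar had stayed where I left it, and the gripper was well clear of the mill.
- **Not checked:** The seat force could not be measured directly. I took no final picture of the other things on the table, but the arm met no unexpected contact forces on the way.

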